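# Put the stationery away in its trays

### The arm

A 6-joint arm with a two-finger parallel gripper is mounted at the origin on a cart in front of the work surface, level with it; the furniture and walls round the work are solid. World frame = base frame: x ahead of the robot, y to its left, z up, the work surface at z = 0. Lengths are in mm, angles in rad, forces in N, time in s.
With the tool pointing down it reaches from about 350 to 925 mm from the base axis. Payload 6.4 kg.
Tool frame: the origin (TCP) lies midway between the tips of the shut fingers; the grasp point (between the pads) lies 19 mm behind it; z points along the fingers, y is the line along which they close (so a half turn about z gives the same grasp; the last joint's range is limited). The gripper opens to 85 mm and grips with 20 to 120 N. Pads are 22 mm wide; open, the fingers measure 114 mm over their backs; the gripper's body (76 mm by 85 mm) begins 54 mm behind the grasp point. The pads swing forward as they close: fully open they stand 13 mm farther back than shut.
Start: joints at [0.93, 0.245, 1.558, -0, 1.339, -0.174], TCP at [292.519, 580.471, 231.29] pointing down, gripper open.
Joint ranges: [-3.13, 3.13], [-1.02, 2.26], [0.13, 2.54], [-0.95, 4.09], [0.21, 2.88], [-2.74, 2.74]. Speed limits (rad/s): [2.57, 2.57, 3.14, 3.14, 3.14, 3.14].

### API

Orientations are given as a unit quaternion [x, y, z, w].
In Python, from bench import * gives the robot as it stands. Calls block until the motion is done:
- reach(position, orientation): joint-space move of the TCP to a pose.
- servo_line(position, frame=None, velocity=150, f_stop=None): straight line of the TCP; frame=None keeps the orientation; velocity is the mean speed in mm/s. With f_stop (N) it stops when the force on the tool has changed by that much, and returns True; else False.
- move_joints(angles): joint-space move.
- move_gripper(opening): opening from 0.0 (shut) to 1.0 (fully open); the grip force is fixed at half the most; returns when the fingers have stopped.
- wait(seconds).
- inverse_kinematics(position, orientation): joint angles nearest the present ones, or None.
- camera(name): name is "scene" or "top"; returns (picture, depth): 384x512x3 uint8, red, green, blue; 384x512 float32, mm along the optical axis (not along the pixel's ray), 0 where there is no reading.
- get_calibration(name): a dict with "camera_matrix" (3x3 intrinsics, pixels), "world_from_camera" (4x4, takes a point from camera to world coordinates). Camera axes: x right, y down, z forward; pixel columns grow to the right and rows downward; lengths in mm; the calibration is good to about 2 mm. A picture is of the moment at which its call begins. get_calibration takes no time and is no camera call.
A pose or a line that the arm cannot do raises Unreachable and nothing moves.
- finish_job(): hands the job in; it is judged then, once.
Readings, each from a call of its own:
- current_time_s(): time.
- current_joint_positions(): joint angles.
- current_dq(): joint speeds.
- current_effort(): joint torques, N m.
- current_eef_pos(): TCP position.
- current_tcp_rot(): TCP orientation.
- current_force(): force on the tool from outside, world axes, zero at the start.
- current_moment(): the same for the moment, N m.
- current_width(): opening from 0.0 (shut) to 1.0 (fully open).
- current_finger_force(): force on a finger pad.
Only numpy, scipy, OpenCV 4.12 (cv2) and the standard library are available. Lean on these libraries where they do the work, as an engineer would, in place of code of your own. Each camera call takes 0.05 s, during which the arm holds its last target. There are 200 camera calls.

### The job

From the row of small things along the edge of the desk nearest you, put the four pieces of stationery away, each lying flat in the middle of its own place: the pencil lengthwise in the long slim wooden tray, the stapler upright and lengthwise in the broad oblong tray, the eraser as it lies now, broad side down, in the small square tray, and the black pen on top of the black notebook along its length. Leave the battery and the matchbox where they lie.

Things in the scene. Friction and masses are not known exactly. Their poses are not given: they have to be found in the camera images.
- pencil_mid (a point): Yellow hexagonal pencil lying on the desk in the row near the front edge, 162 mm long, 8 mm wide, 7 mm high. The point is its middle, half-way up; its y axis runs along the pencil. Which end points where does not matter. (Another pencil that lies far back on the desk, beyond the trays, is not meant.)
- black_pen_mid (a point): Black ball pen lying on the desk in the row near the front edge, 145 mm long, 12 mm wide (with its clip), 9 mm high. The point is its middle, half-way up; its y axis runs along the pen. Which end points where does not matter.
- desk_stapler_mid (a point): Dark blue stapler standing in the row near the front edge (not the one far off to the left), 130 mm long, 34 mm high. Base plate 36 mm wide, 7 mm thick; the fixed arm above it can be gripped across: 24 mm wide from 20 to 34 mm up, 16 mm wide from 14 to 20 mm. The point is its middle, 17 mm above its underside; x runs along the stapler. Which end points where does not matter.
- pink_eraser_mid (a point): Pink eraser lying on the desk in the row near the front edge, 44 mm long, 20 mm wide, 11 mm high. The point is its centre; its y axis is its length.
- long_tray: Long slim low tray of light wood with a grey lining, fixed to the desk, 202 x 78 mm outside, 14 mm high, walls 6 mm, floor 6 mm above the desk. Place for the pencil. Origin at the centre of its underside, at desk height; x along its length.
- wide_tray: Broad oblong low tray of light wood with a grey lining, fixed to the desk, 170 x 116 mm outside, 14 mm high, walls 6 mm, floor 6 mm above the desk. Place for the stapler. Origin at the centre of its underside; x along its length.
- square_tray: Small square low tray of light wood with a grey lining, fixed to the desk, 92 x 92 mm outside, 14 mm high, walls 6 mm, floor 6 mm above the desk. Place for the eraser. Origin at the centre of its underside; x and y along its sides.
- pocket_notebook: Black notebook lying flat, fixed to the desk, 140 x 91 mm, top 12 mm above the desk. Place for the black pen. Origin at the centre of its underside; x along its 140 mm length.
- aa_cell_mid (a point): Battery (black and copper AA cell) lying on the desk, 50 mm long, 15 mm thick; bystander, to be left alone. The point is its centre.
- match_box_mid (a point): Yellow and brown matchbox lying on the desk, 55 x 36 x 14 mm; bystander, to be left alone. The point is its centre.
There are look-alikes about, which are no part of the job. Leave any yellow look-alike of the part that bears desk_stapler_mid alone.

How it is judged:
By the outcome, as a careful person would: the job done as asked, in the order asked, and still so for the second after the job is handed in, with the robot touching nothing.
It also fails if it takes over 99 s, if anything falls off the work surface, if the arm or the gripper's body presses on something with over 40 N, if the wrist force passes 120 N, or if a joint passes its speed limit or range.

## Working session

There is one attempt and no reset: what is moved stays moved. The work goes in short steps, each a Python script; the robot and the scene stay as the last script left them, time stands still between calls to the robot, and variables do not carry over. Pictures are saved under pics/ and viewed, at most 14 in all, crops included, and the job is handed in when it is done.

```bash
mkdir -p pics; ls; python3 - <<'E'
from bench import *
import cv2,numpy as np
for n in("top","scene"):
    p,d=camera(n); np.savez(f"pics/{n}0.npz",p=p,d=d)
    cv2.imwrite(f"pics/{n}0.png",cv2.resize(p[:,:,::-1],(800,600),interpolation=cv2.INTER_CUBIC))
    c=get_calibration(n); print(n,np.round(c["camera_matrix"],1).tolist(),np.round(c["world_from_camera"],3).tolist())
print(current_time_s(),current_tcp_rot())
E
```

```text
pics
top [[372.8, 0.0, 257.3], [0.0, 372.8, 193.1], [0.0, 0.0, 1.0]] [[-0.027, -0.997, 0.069, 552.658], [-1.0, 0.027, -0.005, 88.867], [0.004, -0.069, -0.998, 1063.843], [0.0, 0.0, 0.0, 1.0]]
scene [[351.1, 0.0, 254.6], [0.0, 351.1, 193.4], [0.0, 0.0, 1.0]] [[0.829, -0.408, 0.383, 237.324], [-0.559, -0.577, 0.595, -495.602], [-0.021, -0.708, -0.706, 732.738], [0.0, 0.0, 0.0, 1.0]]
0.1 [ 2.31297187e-01  9.72882742e-01 -8.17636939e-04 -3.36128791e-04]
```

View pics/top0.png

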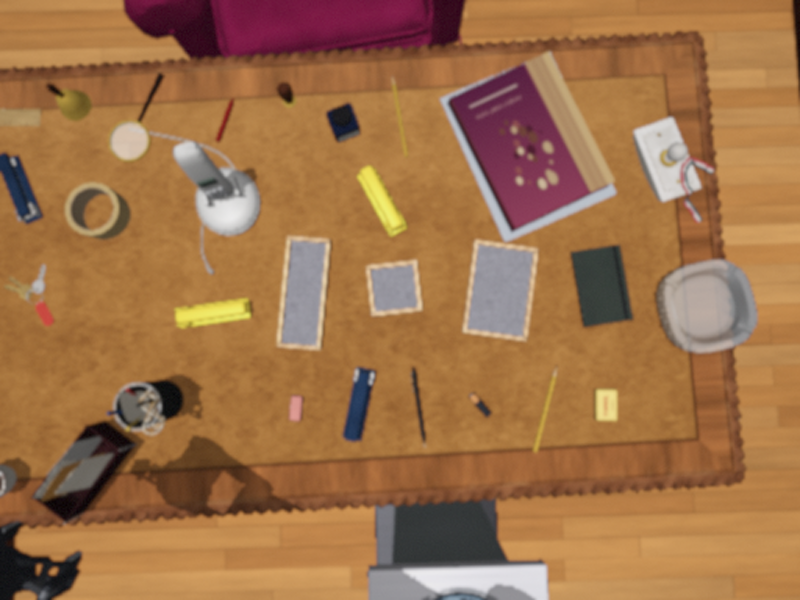

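View pics/scene0.png

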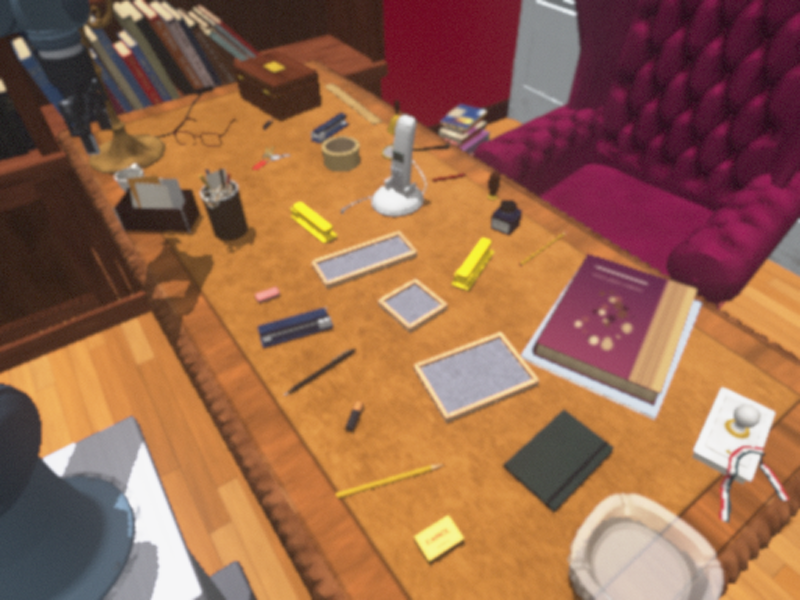

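The row (800×600 top view) holds the eraser (295,408), stapler (360,404), pen (418,404), battery (480,404), pencil (545,411) and matchbox (606,405).

- **Staplers:** dark blue at (360,404) and (18,187), yellow at (213,313) and (381,200). The one meant is (360,404), because it is blue and in the row.
- **Pencils:** (545,411) and (399,115). The near one is meant.
- **Dark pens:** (418,404) and (150,97). The near one is meant.

Next I'll rectify the picture to the desk plane, enlarge the row and measure it.

```bash
cat > vis.py <<'E'
import cv2,numpy as np
from bench import *
S=2
def ortho(p,z,x0,x1,y0,y1,name="top"):
    """rectify to plane z; row grows with -x, col with -y ; S px per mm"""
    c=get_calibration(name);K=c["camera_matrix"];T=np.linalg.inv(c["world_from_camera"])
    w=int((y1-y0)*S);h=int((x1-x0)*S)
    M=np.array([[0,-1/S,x1],[-1/S,0,y1],[0,0,z],[0,0,1]],float)
    H=np.array(K)@(T[:3]@M)
    return cv2.warpPerspective(p,H,(w,h),flags=cv2.INTER_CUBIC|cv2.WARP_INVERSE_MAP)
E
python3 - <<'E'
from vis import *
p=np.load("pics/top0.npz")["p"]
o=ortho(p,5,290,690,-330,300)[:,:,::-1]; print(o.shape)
cv2.imwrite("pics/o1.png",cv2.resize(o,(788,500)))
E
```

```text
(800, 1260, 3)
```

View pics/o1.png

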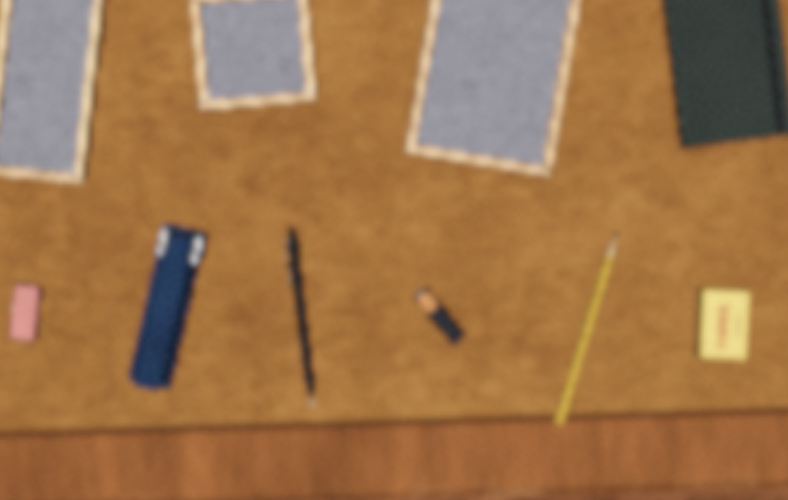

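The crop confirms the picks: eraser (25,312), blue stapler (168,305), pen (302,315), yellow pencil (587,330). The battery (438,315) and matchbox (725,324) are bystanders. Now for the poses.

```bash
cat >> vis.py <<'E'
def locate(p,seed,z,crop,kind):
    """centre, long-axis direction (rad, world), size of the thing at the seed"""
    x,y=seed;o=ortho(p,z,x-crop[0],x+crop[0],y-crop[1],y+crop[1])
    hsv=cv2.cvtColor(o,cv2.COLOR_RGB2HSV).astype(int);lab=cv2.cvtColor(o,cv2.COLOR_RGB2LAB).astype(int)
    h,s,v=np.moveaxis(hsv,-1,0); b=lab[...,2]; a=lab[...,1]
    m={"grey":(b<136)&(v>90),"dark":(v<80),"blue":b<138,
       "yellow":(b>175)|((h>22)&(h<35)&(s>100)),"pink":(b<150)&(a>140)}[kind].astype(np.uint8)
    n,l,st,c=cv2.connectedComponentsWithStats(m)
    k=1+np.argmax(st[1:,4]); ys,xs=np.where(l==k)
    W=np.c_[x+crop[0]-(ys+.5)/S,y+crop[1]-(xs+.5)/S].astype(np.float32)
    box=cv2.boxPoints(cv2.minAreaRect(W)); e=[box[1]-box[0],box[2]-box[1]]
    e.sort(key=np.linalg.norm); ang=np.arctan2(e[1][1],e[1][0])%np.pi
    cv2.drawContours(o,[np.int32(np.c_[(y+crop[1]-box[:,1])*S,(x+crop[0]-box[:,0])*S])],0,(0,255,0),1)
    return box.mean(0),ang,[np.linalg.norm(i) for i in e],o,W.mean(0)
E
python3 - <<'E'
from vis import *
p=np.load("pics/top0.npz")["p"]
X=lambda c,r:(690-r*.8,300-c*.8)
L={"long":((600,265),9,(110,60),"grey"),"sq":((625,100),9,(60,60),"grey"),"wide":((625,-95),9,(95,75),"grey"),
"note":((630,-280),12,(90,65),"dark"),"pencil":(X(587,330),4,(90,50),"yellow"),"stapler":(X(168,305),17,(80,45),"blue"),
"eraser":(X(25,312),6,(40,30),"pink"),"pen":(X(302,315),5,(85,35),"dark")}
ims=[]
for k,(s,z,c,kd) in L.items():
    r=locate(p,s,z,c,kd); print(k,np.round(r[0],1),round(r[1],3),np.round(r[2],1),np.round(r[4],1))
    ims.append(cv2.copyMakeBorder(r[3],0,440-r[3].shape[0],0,240-r[3].shape[1]+10,cv2.BORDER_CONSTANT)[:,:,::-1])
cv2.imwrite("pics/m1.png",cv2.resize(np.vstack([np.hstack(ims[:4]),np.hstack(ims[4:])]),(680,598)))
E
```

```text
long [634.  263.4] 3.032 [ 62.8 159.2] [632.7 263.4]
sq [650.7  97.8] 1.653 [74.4 76.5] [649.5  98.1]
wide [642.8 -95.6] 2.971 [100.9 155.2] [641.8 -95.7]Traceback (most recent call last):
  File "<stdin>", line 10, in <module>
cv2.error: OpenCV(4.12.0) /io/opencv/modules/core/src/copy.cpp:1160: error: (-215:Assertion failed) top >= 0 && bottom >= 0 && left >= 0 && right >= 0 && _src.dims() <= 2 in function 'copyMakeBorder'
```

```bash
cat > m.py <<'E'
from vis import *
p=np.load("pics/top0.npz")["p"]
X=lambda c,r:(690-r*.8,300-c*.8)
L={"long":((645,263),9,(110,55),"grey"),"sq":((651,98),9,(60,60),"grey"),"wide":((643,-95),9,(95,75),"grey"),
"note":((650,-285),12,(90,65),"dark"),"pencil":(X(587,330),4,(90,50),"yellow"),"stapler":(X(168,305),17,(80,45),"blue"),
"eraser":(X(25,312),6,(40,30),"pink"),"pen":(X(302,315),5,(85,35),"dark")}
ims=[]
for k,(s,z,c,kd) in L.items():
    r=locate(p,s,z,c,kd); print(k,np.round(r[0],1),round(r[1],3),np.round(r[2],1),np.round(r[4],1))
    ims.append(cv2.copyMakeBorder(r[3],0,440-r[3].shape[0],0,310-r[3].shape[1],cv2.BORDER_CONSTANT)[:,:,::-1])
cv2.imwrite("pics/m1.png",cv2.resize(np.vstack([np.hstack(ims[:4]),np.hstack(ims[4:])]),(800,568)))
E
python3 m.py
```

```text
long [647.9 261.8] 3.032 [ 62.8 187.2] [647.9 261.9]
sq [651.8  97.9] 0.084 [76.5 76.8] [651.8  97.7]
wide [642.8 -95.6] 2.971 [100.9 155.2] [642.6 -95.5]
note [ 645.7 -278.6] 0.124 [ 88.1 134.8] [ 645.7 -278.8]
pencil [ 416.6 -167.1] 2.845 [  7.  134.3] [ 415.2 -166.7]
stapler [444.6 166.9] 2.898 [ 36.9 130.5] [446.1 165.9]
eraser [440.5 279.7] 3.033 [22.7 45.1] [440.4 279.5]
pen [442.1  59.8] 0.112 [  6.1 118.9] [447.9  60. ]
```

View pics/m1.png

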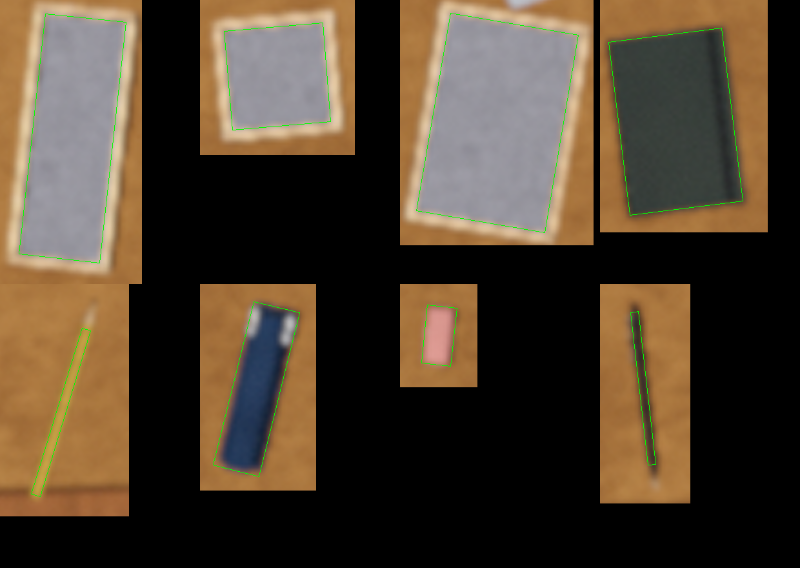

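Measurements look right. The tips of the pencil and pen were cut by the mask, so I set their middles from the visible ends. Pencil first.

```bash
cat > act.py <<'E'
from vis import *
from scipy.spatial.transform import Rotation as R
def q(th):
    c,s=np.cos(th),np.sin(th)
    return R.from_matrix(np.array([[c,s,0],[s,-c,0],[0,0,-1]])).as_quat()
UP=110
def pick(xy,th,z,pre):
    reach([*xy,UP],q(th)); move_gripper(pre)
    servo_line([*xy,z+15],velocity=150); servo_line([*xy,z],velocity=40)
    move_gripper(0); print("grip",round(current_width(),3),round(current_finger_force(),1),"t",round(current_time_s(),1))
    servo_line([*xy,UP],velocity=150); print("up",round(current_width(),3),round(current_finger_force(),1))
def place(xy,th,z,opening):
    reach([*xy,UP],q(th)); servo_line([*xy,z+12],velocity=150)
    hit=servo_line([*xy,z-1],velocity=20,f_stop=5)
    print("down",hit,np.round(current_eef_pos(),1),np.round(current_force(),1))
    move_gripper(opening); servo_line([*xy,UP],velocity=150)
    print("t",round(current_time_s(),1))
def snap(n):
    p,d=camera("top"); np.savez(f"pics/{n}.npz",p=p,d=d); return p
E
python3 - <<'E'
from act import *
pick((429,-170.8),2.845,2,.4)
p,_=camera("scene"); cv2.imwrite("pics/s1.png",cv2.resize(p[:,:,::-1],(800,600)))
E
```

```text
grip 0.052 58.9 t 5.0
up 0.05 58.8
```

View pics/s1.png

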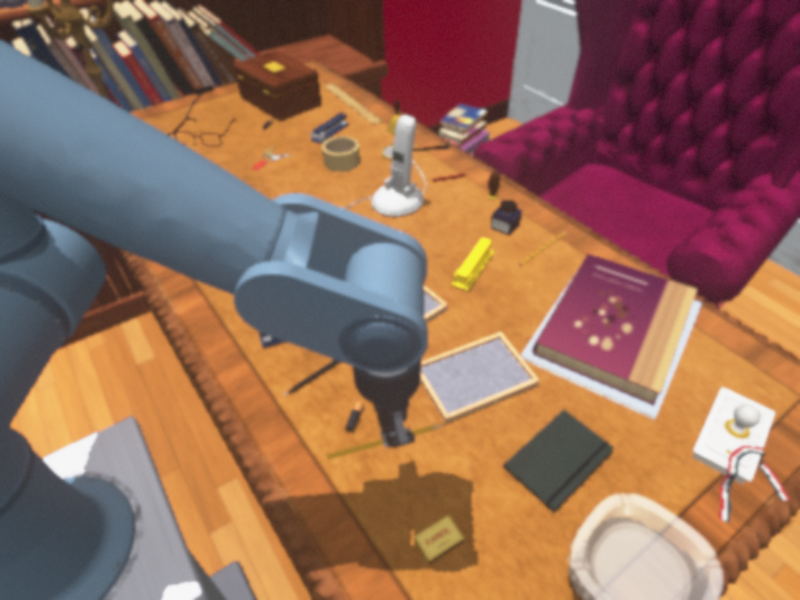

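The pencil is held at its middle, level, at (400,437). Placing it, then the stapler.

```bash
python3 - <<'E'
from act import *
place((647.9,261.9),3.032,8,.25)
reach([444.6,166.4,UP],q(2.898))
p=snap("t2")
o=ortho(p,8,530,770,190,350); cv2.imwrite("pics/t2.png",o[:,:,::-1])
E
```

```text
down True [647.7 261.9   8.4] [-1.   0.3  4. ]
t 10.2
```

View pics/t2.png

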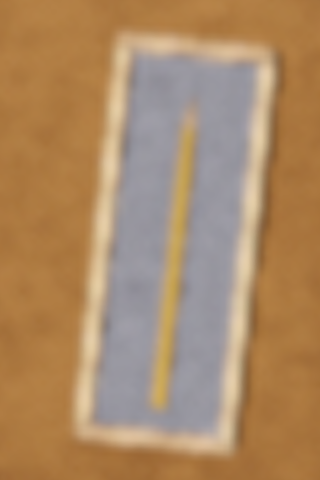

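The pencil lies in the long tray, tail at (159,408) and tip at about (190,88). The tray's middle is about row 241, so the pencil sits roughly 3.5 mm too near. I'll nudge it, then pick the stapler.

```bash
python3 - <<'E'
from act import *
a=(647.9,261.9);b=(651.4,260.9)
reach([*a,UP],q(3.032)); move_gripper(.25); servo_line([*a,8.4],velocity=80); move_gripper(0)
print(current_width())
servo_line([*a,13]); servo_line([*b,13],velocity=20); print(servo_line([*b,7.4],velocity=20,f_stop=5),current_eef_pos())
move_gripper(.25); servo_line([*b,UP])
pick((444.6,166.4),2.898,9,.7)
p=snap("t3")
p,_=camera("scene"); cv2.imwrite("pics/s3.png",cv2.resize(p[:,:,::-1],(800,600)))
E
```

```text
0.04496320411081113
True [651.74172278 260.99636721   9.26861056]
grip 0.259 59.5 t 19.0
up 0.257 58.8
```

View pics/s3.png

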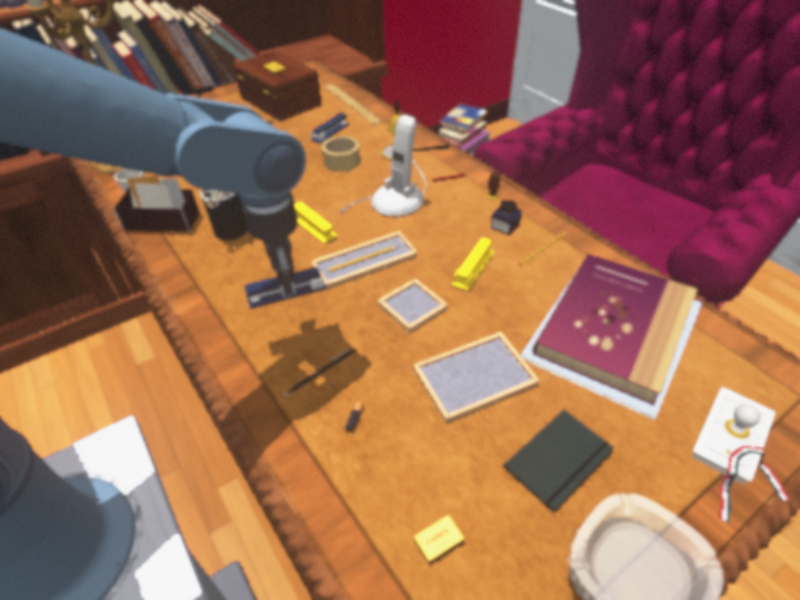

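The stapler is held upright, level and mid-length at (290,285), and the pencil is in its tray at (365,255). I'll place the stapler, then move the eraser.

```bash
python3 - <<'E'
from act import *
place((642.7,-95.6),2.971,15,.55)
pick((440.4,279.6),3.033,2,.5)
p=snap("t4")
o=ortho(p,14,540,750,-180,330)
cv2.imwrite("pics/t4.png",cv2.resize(o[:,:,::-1],(800,330)))
E
```

```text
down True [642.6 -95.6  15.5] [-0.   0.1  4.6]
t 23.6
grip 0.21 59.8 t 27.1
up 0.213 59.5
```

View pics/t4.png

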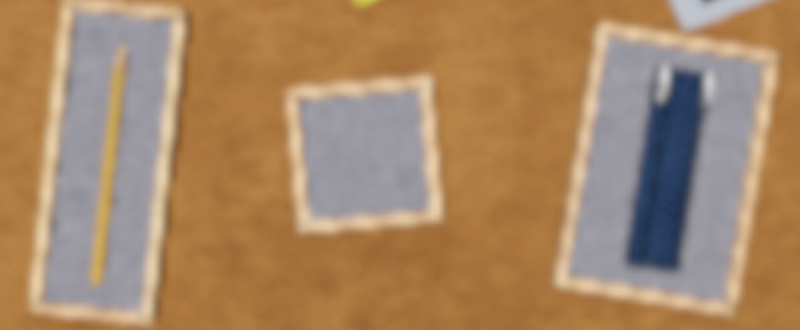

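The stapler is centred in the broad tray at (670,167), with the tray's centre at (667,167). The pencil is centred too, at about (108,158). Next come the eraser and the pen.

```bash
python3 - <<'E'
from act import *
place((651.8,97.9),3.226,8,.4)
pick((437,59.2),3.254,2,.4)
p,_=camera("scene"); cv2.imwrite("pics/s5.png",cv2.resize(p[:,:,::-1],(800,600)))
E
```

```text
down True [651.7  97.8   8.5] [-0.4 -0.   3.8]
t 31.5
grip 0.081 59.2 t 34.2
up 0.084 58.8
```

View pics/s5.png

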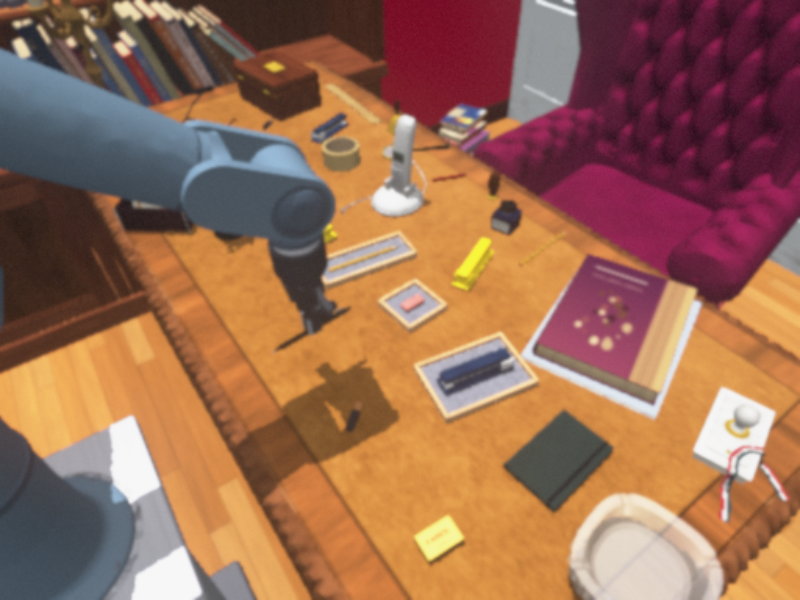

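The pen is held level at (313,328) and the eraser lies in the square tray at (412,303). Now to place the pen and back away.

```bash
python3 - <<'E'
from act import *
place((645.7,-278.7),3.266,14,.25)
reach([440,160,230],q(2.9)); wait(.3)
p=snap("t6"); print(current_time_s())
o=ortho(p,14,540,750,-350,170)
o=cv2.convertScaleAbs(o,alpha=1.5,beta=20)
cv2.imwrite("pics/t6.png",cv2.resize(o[:,:,::-1],(800,323)))
E
```

```text
down True [ 645.5 -278.6   14.1] [-0.9  0.6  4.1]
t 39.0
41.175
```

View pics/t6.png

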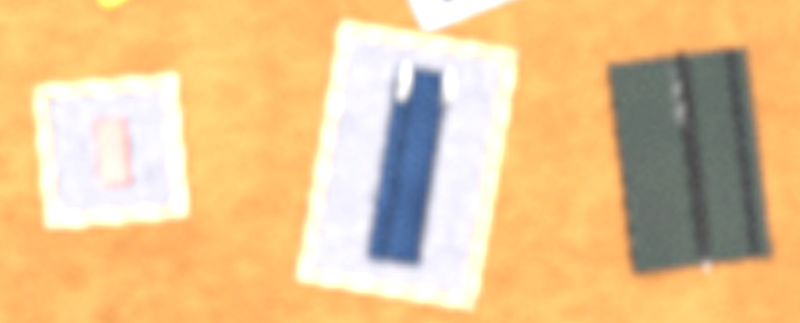

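Everything is centred: the eraser at (114,152) with its tray centre at (112,151), the stapler at (407,165), and the pen along the middle of the notebook at (693,160). I'm handing it in.

```bash
python3 -c "
from bench import *
print(finish_job())"
```

```text
the job is handed in; nothing more can be done
None
```

The pencil, stapler, eraser and black pen were put away in that order, each lying in the middle of its own place, and the job was handed in at about 41 s; the battery and matchbox were left alone.

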